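# Latch the drop-front glass transit case

### The job

Shut the black transit case: push its drop-front panel up until it meets the sponge seal, hook the latch's brass loop over the hooked keeper on the panel and draw it back gently until it bites, then press the lever over centre and down until it lies flat and holds the panel drawn in. Use no more than a firm finger's force on the panel, loop and lever, and leave the two glass vessels beside the case and the white logger on it undisturbed.

Things in the scene. Friction and masses are not known exactly. Their poses are not given: they have to be found in the camera images.
- case: Black drop-front case, fixed; body 140 x 280 mm, top 185 mm above the table. Origin on the table; x from the front panel to the back, y along the width, z up: the body spans x -55 to +85, y -140 to +140 mm. The panel closes its -x side. All offsets here are in these axes. The draw latch lies along the middle line y = 0, on the case top and on the panel's top edge.
- panel (a joint): Front panel (32 mm thick, 280 wide), rad: hinged at its lower edge (x = -58 mm, 12 mm up); 0 is rim on rim, grows as the top leans out to -x (starts 0.14 to 0.22). Stiff hinge: stays where left, about 7 N at the top moves it. A black sponge seal meets it at 0.085, then adds 4.5 N per mm at the top edge; pushing leaves it at 0.075 to 0.085, only the latch draws it further.
- panel_top (a point): Middle of the panel's upper outer (-x) edge, level with the case top when shut. The panel may be pushed anywhere along its top edge, with at most 30 N.
- keeper_mean (a point): Point on the panel's top face at the mean place of the steel keeper; moves with the panel. The keeper (24 mm wide in y) is screwed through a slot: its true place is up to 6 mm either way from here along x and must be felt for. It is a block with a hook on its case side: bring the bar down on the outer (-x) side of the hook, then draw it to +x under the nose until it bites on the hook's wall.
- panel_keeper_hook (a point): Point at the hook's height (20 mm above the panel's top face) over the mean keeper. From the keeper's true place, mm: block 8 high from x -16 to +8; hook wall face at x +3, 20 high, its nose reaching back to x +1, underside 16.5 high. The bar's centre clears the nose at x below -3, lies 11 to 12 high on the block, 23 to 24 on the hook; drawn in, it bears on the wall at x = -1 to 0.
- loop_bar (a point): Middle of the cross bar (6 x 6 mm square, along y) at the free end of the brass loop, 67 mm from the loop's pin. The loop's two legs are 5 mm wide, 7 high, 39 mm over their outsides: pinch across the legs near the bar. At the start it stands 10 to 60 degrees above level, towards -x. Stiff: stays at the angle it is left. It moves only in the plane y = 0; the lever swings along.
- loop_pin (a point): Pin of the loop on the lever, 16 mm from the lever's pivot. Unless the bar has been drawn up against the hook wall, under the nose, the loop may lift out as the lever is pressed. Leading the loop takes 5 to 9 N; loop and keeper are marked above 15 N.
- lever (a joint): Latch lever, rad: 0 is flat (points to +x, 4 degrees upward), grows as it is raised and leans over towards -x (starts 1.6 to 2.0, stop 2.6, upright 1.5). Stays where left. The loop's pin lies 12 degrees below its line. With the loop hooked, pressing takes up to about 15 N at the tip; from about 0.2 down the lever pulls itself flat. It bends if pressed above 30 N.
- lever_pivot (a point): Lever's pivot axis (along y), on the case at x = -22 mm, 16 mm above the case top.
- lever_tip (a point): On the lever's middle line 50 mm from its pivot, 6 mm short of its end. The lever is a steel plate 5 mm thick, 30 mm wide here; its pressed face (red inlay) is on top when flat and towards -x when upright.
- loop: The brass loop of the latch; origin on its pin.
- phial: Tall pale green glass bottle, 56 mm wide, 165 high, standing on one side of the case (75 mm or more off its wall); origin under its base. Leave alone.
- inkjar: Squat pale green glass jar, 64 mm wide, 88 high, standing on the other side of the case; origin under its base. Leave alone.
- logger: White data logger 50 x 34 x 16 mm lying on the case top at y about +95, x about +42 mm. Leave alone.

How it is judged:
On the way, in this order (a step that is already met when the one before it is completed fails the run):
1. the front panel has been pushed up to its seal (within 0.10 rad of rim on rim) (value of joint panel below 0.1 rad), for 0.2 s.
2. the loop's cross bar lies down on the keeper, on the outer side of its hook, while the lever is still up (x of loop_bar in the frame of keeper_mean between -0.0125 and 0.007 m and z of loop_bar in the frame of keeper_mean between 0.006 and 0.016 m and value of joint lever above 0.5 rad), for 0.2 s.
3. the lever is down flat with the loop on the keeper and the panel drawn into its seal (value of joint lever below 0.06 rad and value of joint panel below 0.075 rad and x of loop_bar in the frame of keeper_mean between -0.008 and 0.007 m and z of loop_bar in the frame of keeper_mean between 0.006 and 0.016 m and linear speed of loop below 0.02 m/s), for 0.3 s.
At the end, for the whole second after the job is handed in: the lever is down (under 0.06 rad from flat), the loop's bar is in the keeper (below its hook's nose, on the outer side of the hook wall), and the panel is drawn into the seal (under 0.075 rad from rim on rim), all at rest (all of step 3); the robot touches nothing.
It fails at once if the robot pushes the front panel or keeper with more than 30 N (contact force between the arm and panel above 30 N).
It fails at once if the loop is rammed or dragged against the keeper with more than 15 N while the robot has hold of it (contact force between the arm and loop above 0.5 N and contact force between loop and panel above 15 N).
It fails at once if the lever is pressed with more than 30 N (not (contact force between the arm and loop above 0.5 N) and contact force between the arm and lever above 30 N).
It fails at once if the standing glass or the logger on the case is moved by more than 15 mm (distance of any of phial, inkjar, logger from where it was at the start of the episode above 0.015 m).
It also fails if it takes over 72 s, if anything falls off the work surface, if the arm or the gripper's body presses on something with over 40 N, if the wrist force passes 120 N, or if a joint passes its speed limit or range.

### The arm

A 6-joint arm with a two-finger parallel gripper is mounted at the origin on the work surface. World frame = base frame: x ahead of the robot, y to its left, z up, the work surface at z = 0. Lengths are in m, angles in rad, forces in N, time in s.
With the tool pointing down it reaches from about 0.35 to 0.85 m from the base axis. Payload 8.1 kg.
Tool frame: the origin (TCP) lies midway between the tips of the shut fingers; the grasp point (between the pads) lies 19 mm behind it; z points along the fingers, y is the line along which they close (so a half turn about z gives the same grasp; the last joint's range is limited). The gripper opens to 93 mm and grips with 3 to 60 N. Pads are 15 mm wide; open, the fingers measure 128 mm over their backs; the gripper's body (75 mm by 188 mm) begins 65 mm behind the grasp point.
Start: joints at [1.223, 0.13, 1.488, -0, 1.523, -0.085], TCP at [0.156, 0.579, 0.219] pointing down, gripper open.
Joint ranges: [-2.96, 2.96], [-0.89, 2.26], [0.02, 2.5], [-1.34, 4.48], [0, 2.73], [-2.66, 2.66]. Speed limits (rad/s): [2.39, 2.39, 2.79, 3.14, 3.14, 3.14].

### API

Orientations are given as a rotation vector (axis times angle).
In Python, from plant import read_state, read_camera, get_calibration, close_job gives the robot as it stands.
- The arm moves only by the shell command python3 -m crank 'ROWS' [FORCE]. ROWS is JSON, a list that holds one entry, the list of rows, each a list of 7 numbers: the gripper's target within -1 to 1 (fully open at 1, half-way at 0, shut at -1), then the shift along the tool's x, y, z as a fraction of full scale, then the turn, a rotation vector about the tool's x, y, z as a fraction of full scale. In form: [[[grip, x, y, z, rx, ry, rz], ...]]. A call has exactly 5 rows; each row is the pose to reach, as a shift and turn from the pose commanded when the call began, along the tool's axes at that moment; what a row does not reach only later rows make up. Full scale, the value 1, is 0.5 m for a shift and 90 degrees for a turn. A row lasts 1/8 s, in which the tool goes at most 62.5 mm and 10.7 degrees, less where a joint would pass 70% of its speed; a pose out of reach is approached as far as the arm can. A call with a number of a shift or a turn outside -1 to 1 is refused whole. A call with a gripper value outside its range is refused whole. The fingers move at their own pace and stop on an object; FORCE is the grip in N (left out, the last holds). Time passes only in rows, so rows that repeat a pose let the fingers close, or fill a call up. It gives the time, the measured TCP pose, the force, the opening and the grip force at its end, in the units of the state.
- read_state(): the state, without advancing time (a new reading comes with each control period).
- read_camera(name): name is "scene" or "top" or "wrist"; returns the picture (420x560x3 uint8, red, green, blue); there is no depth.
- get_calibration(name): a dict with "fx", "fy", "cx", "cy" (pixels), "dist_coeffs" ([k1, k2, p1, p2, k3] as OpenCV has them; the pictures are not rectified), "eye" and "orientation" of the camera in the world; the wrist camera has in their place "mount" (4x4, takes a point from camera to tool coordinates, whose origin is the TCP and whose axes are the flange's). Camera axes: x right, y down, z forward; pixel columns grow to the right and rows downward; lengths in m; the calibration is good to about 2 mm. A picture is of the moment at which its call begins: read the wrist's pose just before it. get_calibration takes no time and is no camera call.
- close_job(): hands the job in; it is judged then, once.
The state is a dict: "t": time; "q": joint angles; "dq": joint speeds; "joint_torque": joint torques, N m; "tool_pos": TCP position; "orientation": TCP orientation; "force": force on the tool from outside, world axes, zero at the start; "wrist_torque": the same for the moment, N m; "opening": finger opening in m; "gripper_force": force on a finger pad.
Only numpy, scipy, OpenCV 4.12 (cv2) and the standard library are available. Lean on these libraries where they do the work, as an engineer would, in place of code of your own. Each camera call takes 0.05 s, during which the arm holds its last target. There are 200 camera calls.

## Working session

There is one attempt and no reset: what is moved stays moved. The work goes in short steps, Python scripts to look and compute and a shell command to move; the robot and the scene stay as the last step left them, time stands still between calls to the robot, and variables do not carry over. Pictures are saved under pics/ and viewed, at most 10 in all, crops included, and the job is handed in when it is done.

```bash
ls; mkdir -p pics; python3 - <<'E'
from plant import *
import cv2, numpy as np
s=read_state(); print(s['t'],s['tool_pos'],s['orientation'],s['opening'],s['force'])
a=read_camera('scene');b=read_camera('top')
np.save('scene0.npy',a);np.save('top0.npy',b)
for n in('scene','top','wrist'):print(n,get_calibration(n))
cv2.imwrite('pics/a.png',a[:,:,::-1]);cv2.imwrite('pics/b.png',b[:,:,::-1])
E
```

```text
pics
0.0 [0.15565133 0.57888296 0.21760337] [-4.11505975e-01 -3.11413095e+00  2.76200405e-03] 0.09327476546779198 [-0.76616013  0.52150962 -0.55586048]
scene {'fx': 458.1642391236131, 'fy': 458.1642391236131, 'cx': 279.3973618156799, 'cy': 212.03116265236397, 'dist_coeffs': array([0.00479554, 0.        , 0.        , 0.        , 0.        ]), 'eye': array([ 1.0015657 , -0.34462045,  0.83029886]), 'orientation': array([-2.27666126, -0.98520261,  0.33321135])}
top {'fx': 443.0437146332868, 'fy': 443.0437146332868, 'cx': 278.2707386586397, 'cy': 208.18565735491163, 'dist_coeffs': array([0.04895968, 0.        , 0.        , 0.        , 0.        ]), 'eye': array([0.50434603, 0.06976664, 1.11414613]), 'orientation': array([-2.15192606,  2.17252389, -0.12271561])}
wrist {'fx': 365.4058887498168, 'fy': 365.4058887498168, 'cx': 279.0386983861858, 'cy': 215.59721272542876, 'dist_coeffs': array([-0.02130848,  0.        ,  0.        ,  0.        ,  0.        ]), 'mount': array([[-1.25326859e-03, -9.71177686e-01, -2.38353375e-01,
         6.57861803e-02],
       [ 9.99999197e-01, -1.26174111e-03, -1.17022771e-04,
        -1.39372356e-04],
       [-1.87090348e-04, -2.38353330e-01,  9.71178488e-01,
        -1.65245451e-01],
       [ 0.00000000e+00,  0.00000000e+00,  0.00000000e+00,
         1.00000000e+00]])}
```

View pics/a.png

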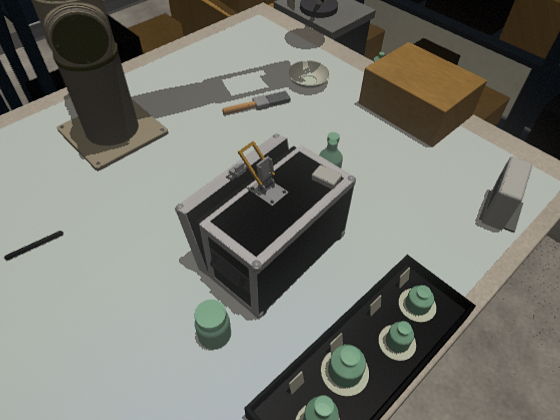

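View pics/b.png

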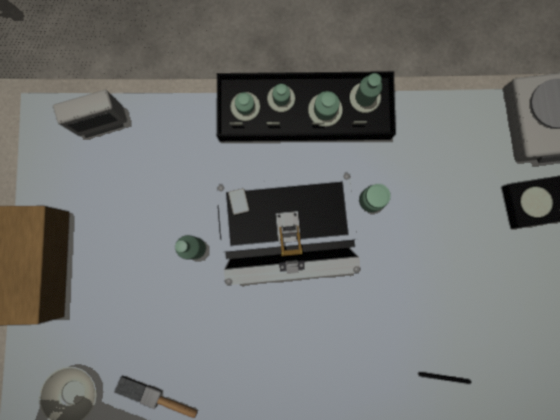

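The scene view shows the case with its panel leaning towards the robot and the brass loop raised. In the top view the case lies at about (220–355, 180–285), with the logger at (238,202) and the latch at (289,235). I'll enlarge both.

```bash
python3 - <<'E'
import cv2, numpy as np
b=np.load('top0.npy')[170:290,210:370,::-1];a=np.load('scene0.npy')[120:285,165:385,::-1]
cv2.imwrite('pics/c.png',cv2.convertScaleAbs(cv2.resize(b,None,fx=5,fy=5,interpolation=cv2.INTER_CUBIC),alpha=1.5,beta=20))
cv2.imwrite('pics/d.png',cv2.convertScaleAbs(cv2.resize(a,None,fx=3.6,fy=3.6,interpolation=cv2.INTER_CUBIC),alpha=1.5,beta=20))
E
```

```text
(no output)
```

View pics/c.png

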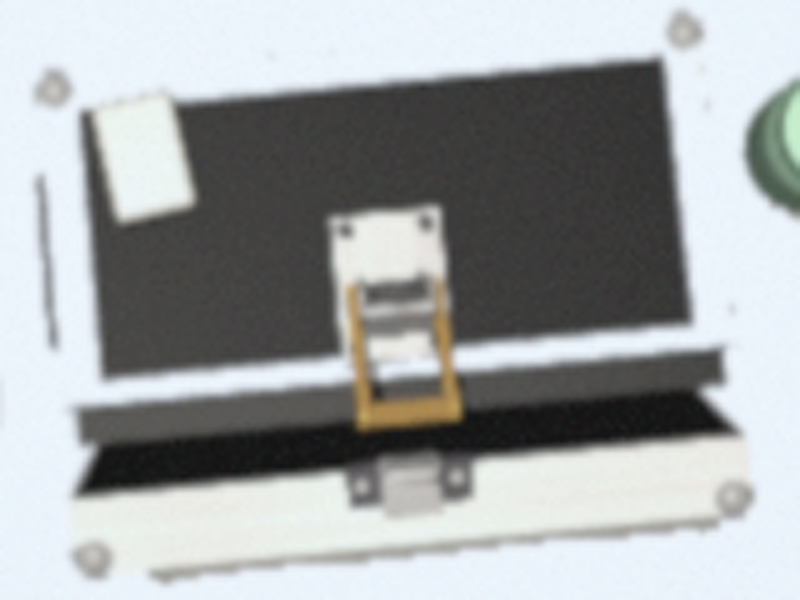

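View pics/d.png

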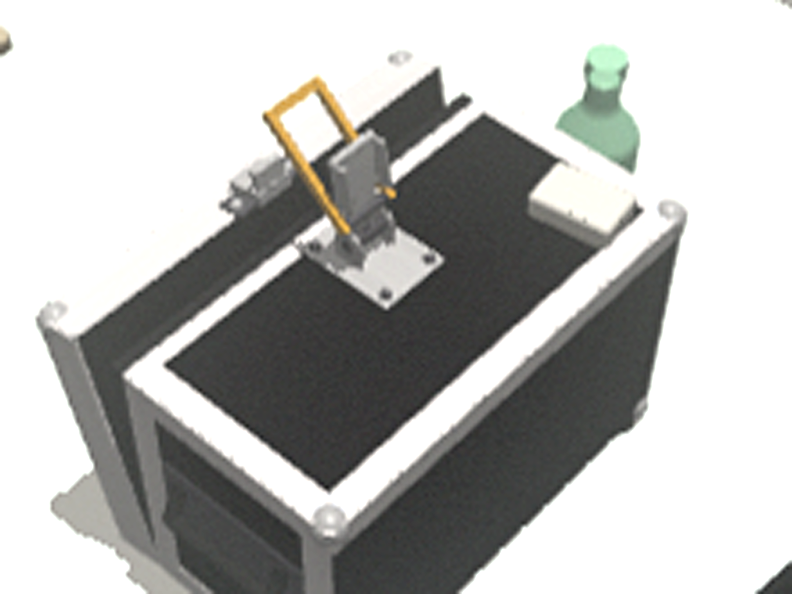

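The top crop shows the case's back balls at (53,88) and (683,30), the panel balls at (93,558) and (733,497), the loop bar's middle at (410,413) and the keeper at (412,485). In the scene crop the balls are at (668,212), (330,520), (400,58) and (53,315), the bar at (293,100), and the case's front corners at about (128,373) and (482,97).

```bash
cat > h.py <<'E'
import numpy as np, cv2
from scipy.spatial.transform import Rotation as R
from scipy.optimize import least_squares
from plant import *
def proj(P,name,pose=None):
    c=get_calibration(name);K=np.array([[c['fx'],0,c['cx']],[0,c['fy'],c['cy']],[0,0,1.]])
    if name=='wrist':
        T=np.eye(4);T[:3,:3]=R.from_rotvec(pose[1]).as_matrix();T[:3,3]=pose[0];T=T@c['mount']
        Rc,e=T[:3,:3],T[:3,3]
    else: Rc,e=R.from_rotvec(c['orientation']).as_matrix(),c['eye']
    r=cv2.Rodrigues(Rc.T)[0]
    return cv2.projectPoints(np.atleast_2d(P).astype(float),r,-Rc.T@e,K,c['dist_coeffs'])[0][:,0]
def w(p,L):  # case->world, mm local
    c,s=np.cos(p[2]),np.sin(p[2]);L=np.atleast_2d(L)/1000.
    return np.c_[p[0]+c*L[:,0]-s*L[:,1],p[1]+s*L[:,0]+c*L[:,1],L[:,2]]
E
python3 - <<'E'
from h import *
tp=lambda q:np.array(q)/5.+[210-.4,170-.4]
sc=lambda q:np.array(q)/3.6+[165-.36,120-.36]
tb=tp([(53,88),(683,30)]);sb=sc([(668,212),(330,520)]);sf=sc([(128,373),(482,97)])
tpn=tp([(93,558),(733,497)]);spn=sc([(400,58),(53,315)])
def bal(v):bx,by,bz=v;return [(bx,by,bz),(bx,-by,bz)]
def pan(v,th):
    u,hh=v;x=-58-u*np.cos(th)-hh*np.sin(th);z=12+hh*np.cos(th)-u*np.sin(th);return x,z
def pb(p):
    x,z=pan((85-p[3]+3,173+0),p[5]);return [(x,p[4],z),(x,-p[4],z)]
def f(p):
    B=w(p,bal((p[3],p[4],186)));F=w(p,[(-55,-140,185),(-55,140,185)]);P=w(p,pb(p))
    return np.r_[(proj(B,'top')-tb).ravel(),(proj(B,'scene')-sb).ravel(),.5*(proj(F,'scene')-sf).ravel(),(proj(P,'top')-tpn).ravel(),(proj(P,'scene')-spn).ravel()]
def f2(p):
    return np.r_[f(p),(p[3]-78)/2]
s=least_squares(f2,[.48,.05,0,78,133,.18]);p=s.x;print(p,np.round(f(p),1))
# bar: x,z in case frame
g=lambda v:np.r_[(proj(w(p,[(v[0],v[2],v[1])]),'top')-tp((410,413))).ravel(),(proj(w(p,[(v[0],v[2],v[1])]),'scene')-sc((293,100))).ravel()]
b=least_squares(g,[-60,250,0.]);print('bar case mm',b.x,b.fun,'world',w(p,[(b.x[0],b.x[2],b.x[1])]))
for n,L in dict(pivot=(-22,0,201),outer_edge=(*pan((32,173),p[5]),)).items():
    L=L if len(L)==3 else (L[0],0,L[1]);P=w(p,[L]);print(n,L,P,proj(P,'top')*5-5*np.array([209.6,169.6]),(proj(P,'scene')-[164.64,119.64])*3.6)
# keeper outer/inner edge pixel in top -> u along panel top
for v in (455,485,515):
  k=least_squares(lambda u:(proj(w(p,[(pan((u[0],181),p[5])[0],u[1],pan((u[0],181),p[5])[1])]),'top')-tp((412,v))).ravel(),[10.,0]);print('keeper px',v,'at panel depth u(8 high)',k.x)
# glass
for n,px,z in(('phial',(189,247),.165),('ink',(376,197),.088)):
  k=least_squares(lambda u:(proj([(u[0],u[1],z)],'top')-px).ravel(),[.5,0]);print(n,k.x)
E
```

```text
[5.88281186e-01 5.13749235e-02 8.46084586e-02 7.88669942e+01
 1.34288595e+02 3.03065130e-01] [ 0.3  0.5  0.4  0.4  1.  -0.6  0.1 -0.2 -0.3  0.2  1.  -0.7  0.5  0.2
  0.1  0.2  0.1  1.   0.3  0.2]
bar case mm [-7.15778419e+01  2.62956796e+02 -1.21092484e-01] [ 0.04671184  0.03737353  0.05688246 -0.00205472] world [[0.51696962 0.0452054  0.2629568 ]]
pivot (-22, 0, 201) [[0.56635988 0.04951576 0.201     ]] [[393.91621547 295.22051148]] [[366.42668332 232.55295618]]
outer_edge (np.float64(-140.17297695505488), 0, np.float64(167.56542629499657)) [[0.44860963 0.03952925 0.16756543]] [[419.38171717 579.8681496 ]] [[213.0780748  169.59393389]]
keeper px 455 at panel depth u(8 high) [-25.31441366  -1.29065874]
keeper px 485 at panel depth u(8 high) [-12.44756764  -0.19733669]
keeper px 515 at panel depth u(8 high) [0.48041396 0.90168927]
phial [0.53176831 0.26095848]
ink [ 0.64606789 -0.15811524]
```

```bash
cat >> h.py <<'E'
def pan(v,th):
    u,hh=v;x=-58-u*np.cos(th)-hh*np.sin(th);z=12+hh*np.cos(th)-u*np.sin(th);return x,z
tp=lambda q:np.array(q)/5.+[210-.4,170-.4]
sc=lambda q:np.array(q)/3.6+[165-.36,120-.36]
E
python3 - <<'E'
from h import *
tb=tp([(53,88),(683,30)]);sb=sc([(668,212),(330,520)]);sf=sc([(128,373),(482,97)])
tpn=tp([(93,558),(733,497)]);spn=sc([(400,58),(53,315)])
def f(p):
    B=w(p,[(p[3],p[4],186),(p[3],-p[4],186)]);F=w(p,[(-55,-140,185),(-55,140,185)])
    x,z=pan((32-(85-p[3]),174),p[5]);P=w(p,[(x,p[4],z),(x,-p[4],z)])
    return np.r_[(proj(B,'top')-tb).ravel(),(proj(B,'scene')-sb).ravel(),.5*(proj(F,'scene')-sf).ravel(),(proj(P,'top')-tpn).ravel(),(proj(P,'scene')-spn).ravel(),(p[3]-78)/2]
s=least_squares(f,[.48,.05,0,78,133,.18]);p=s.x;print(p,np.round(f(p),1));np.save('p.npy',p[:3])
for n,L in dict(pivot=(-22,0,201),outer=pan((32,173),p[5]),inner=pan((0,173),p[5])).items():
    L=L if len(L)==3 else (L[0],0,L[1]);P=w(p,[L]);print(n,L,P,proj(P,'top')*5-5*np.array([209.6,169.6]),(proj(P,'scene')-[164.64,119.64])*3.6)
for v,h in ((452,193),(515,181)):
  k=least_squares(lambda u:(proj(w(p,[(pan((u[0],h),p[5])[0],u[1],pan((u[0],h),p[5])[1])]),'top')-tp((412,v))).ravel(),[10.,0]);print('keeper px',v,k.x)
g=lambda v:np.r_[(proj(w(p,[(v[0],v[2],v[1])]),'top')-tp((410,413))).ravel(),(proj(w(p,[(v[0],v[2],v[1])]),'scene')-sc((293,100))).ravel()]
b=least_squares(g,[-60,250,0.]);print('bar case mm',b.x)
for lev in(1.6,1.8,2.0):
  a=lev+np.radians(4);pin=(-22+16*np.cos(a-np.radians(12)),201+16*np.sin(a-np.radians(12)));print(lev,'pin',pin,'tip',-22+50*np.cos(a),201+50*np.sin(a),'dist bar',np.hypot(b.x[0]-pin[0],b.x[1]-pin[1]),'elev',np.degrees(np.arctan2(b.x[1]-pin[1],pin[0]-b.x[0])))
E
```

```text
[5.88955444e-01 5.11770303e-02 8.56396821e-02 7.83622796e+01
 1.34156069e+02 2.06410034e-01] [ 0.5  0.5  0.4  0.2  0.9 -0.6  0.2 -0.1 -0.2  0.4  1.  -0.6  0.6  0.
  0.4 -0.1  0.1  0.2  0.2 -0.5  0.2]
pivot (-22, 0, 201) [[0.56703607 0.04929526 0.201     ]] [[394.43058867 293.57881349]] [[366.99244479 233.46325992]]
outer (np.float64(-124.77664681125), 0, np.float64(174.7694057267691)) [[0.46463608 0.04050426 0.17476941]] [[417.08398247 542.01908875]] [[231.63793833 174.52705982]]
inner (np.float64(-93.45591161795329), 0, np.float64(181.32772463876046)) [[0.49584203 0.04318328 0.18132772]] [[410.14254516 467.00165341]] [[271.02900124 193.46422106]]
keeper px 452 [-10.54056859  -0.75360884]
keeper px 515 [18.40091744  1.29303726]
bar case mm [-7.22327884e+01  2.62956796e+02  2.07560944e-01]
1.6 pin (np.float64(-20.23682554534979), np.float64(216.902553752227)) tip -26.942756176420566 250.75509181360695 dist bar 69.45914926231328 elev 41.53218793128929
1.8 pin (np.float64(-23.4313213579813), np.float64(216.93585012386183)) tip -36.72904092518428 248.7813285020859 dist bar 67.07839204324726 elev 43.3203711399922
2.0 pin (np.float64(-26.56875490486583), np.float64(216.33383443954136)) tip -45.92812529243734 244.9026744058881 dist bar 65.26028298160469 elev 45.595323105867365
```

```bash
cat >> h.py <<'E'
import sys
p=np.load('p.npy')
def Rt(pitch=0,yaw=0): # tool down, y along case y; pitch>0 tips body towards -x (fingers point forward)
    c,s=np.cos(p[2]),np.sin(p[2])
    M=np.array([[-c,-s,0],[-s,c,0],[0,0,-1.]]).T
    return R.from_matrix(M)*R.from_euler('y',-pitch,degrees=True)
def plan(steps,P0=None,R0=None):
    s=read_state()
    P0=np.array(s['tool_pos']) if P0 is None else P0;R0=R.from_rotvec(s['orientation']) if R0 is None else R0
    for (L,pitch) in steps:
        T=w(p,[L])[0];R1=Rt(pitch)
        print(np.round(np.r_[R0.inv().apply(T-P0)/.5,(R0.inv()*R1).as_rotvec()/(np.pi/2)],4),'z dir',np.round(R1.apply([0,0,1]),2))
        P0,R0=T,R1
def cs(): # tcp in case mm
    s=read_state();d=np.array(s['tool_pos'])-[p[0],p[1],0];c,sn=np.cos(p[2]),np.sin(p[2])
    F=np.array(s['force']);f=lambda v:np.array([c*v[0]+sn*v[1],-sn*v[0]+c*v[1],v[2]])
    o=R.from_rotvec(s['orientation'])
    print('t%.2f'%s['t'],'case mm',np.round(f(d)*1000,1),'F',np.round(f(F),1),'op %.4f'%s['opening'],'gf',np.round(s['gripper_force'],1),'rel rot deg',np.round(np.degrees((Rt(0).inv()*o).as_rotvec()),1))
E
python3 -c "
from h import *
cs();print(Rt(20).apply([0,0,1]))
print(w(p,[(-160,-115,300)]))
plan([((-240,200,330),0),((-165,-115,330),0),((-165,-115,170),0)])"
```

```text
t0.10 case mm [-386.5  562.9  217.7] F [-0.3  0.  -0.2] op 0.0927 gf 0.0 rel rot deg [ 0.1  0.  20. ]
[ 0.3407667   0.02925471 -0.93969262]
[[ 0.43937835 -0.07708712  0.3       ]]
[-5.232e-01 -5.824e-01 -2.237e-01 -1.000e-03 -3.000e-04 -2.218e-01] z dir [ 0.  0. -1.]
[-0.15 -0.63  0.    0.    0.    0.  ] z dir [ 0.  0. -1.]
[0.   0.   0.32 0.   0.   0.  ] z dir [ 0.  0. -1.]
```

```bash
python3 -m crank '[[[-1,-0.1,-0.12,-0.15,0,0,0],[-1,-0.2,-0.24,-0.22,0,0,0],[-1,-0.2,-0.24,-0.22,0,0,0],[-1,-0.2,-0.24,-0.22,0,0,0],[-1,-0.2,-0.24,-0.22,0,0,0]]]' 20
python3 -m crank '[[[-1,-0.07,-0.07,0,0,0,-0.05],[-1,-0.15,-0.15,0,0,0,-0.15],[-1,-0.24,-0.24,0,0,0,-0.22],[-1,-0.32,-0.34,0,0,0,-0.222],[-1,-0.32,-0.34,0,0,0,-0.222]]]'
python3 -m crank '[[[-1,-0.03,-0.12,0,0,0,0],[-1,-0.06,-0.24,0,0,0,0],[-1,-0.09,-0.36,0,0,0,0],[-1,-0.12,-0.48,0,0,0,0],[-1,-0.15,-0.6,0,0,0,0]]]'
python3 -c "
from h import *
cs();plan([((-165,-115,168),0)])"
```

```text
t: 0.72
tool_pos: [0.2213, 0.4376, 0.3283]
orientation: [-0.413, -3.114, -0.0]
force: [-0.6, -0.4, -1.3]
opening: 0.0476
gripper_force: 0.0
t: 1.35
tool_pos: [0.3326, 0.2294, 0.3269]
orientation: [0.127, -3.137, 0.003]
force: [-0.5, 0.7, -1.5]
opening: 0.0009
gripper_force: 0.0
t: 1.98
tool_pos: [0.4329, -0.0607, 0.3272]
orientation: [0.139, -3.137, -0.002]
force: [0.6, -0.3, -0.5]
opening: 0.0001
gripper_force: 0.0
t1.98 case mm [-165.1  -98.2  327.2] F [ 0.6 -0.4 -0.5] op 0.0001 gf 0.0 rel rot deg [-0.1  0.1 -0.2]
[-0.0005 -0.0342  0.3184  0.001  -0.0009  0.0017] z dir [ 0.  0. -1.]
```

```bash
python3 -m crank '[[[-1,0,-0.034,0.1,0,0,0],[-1,0,-0.034,0.2,0,0,0],[-1,0,-0.034,0.32,0,0,0],[-1,0,-0.034,0.32,0,0,0],[-1,0,-0.034,0.32,0,0,0]]]'
python3 -m crank '[[[-1,-0.02,0,0,0,0,0],[-1,-0.03,0,0,0,0,0],[-1,-0.04,0,0,0,0,0],[-1,-0.05,0,0,0,0,0],[-1,-0.06,0,0,0,0,0]]]'
python3 -c "
from h import *
cs()"
python3 -m crank '[[[-1,-0.006,0,0,0,0,0],[-1,-0.012,0,0,0,0,0],[-1,-0.018,0,0,0,0,0],[-1,-0.024,0,0,0,0,0],[-1,-0.03,0,0,0,0,0]]]'
python3 -c "
from h import *
cs()"
```

```text
t: 2.6
tool_pos: [0.4345, -0.0768, 0.1702]
orientation: [-0.137, 3.138, -0.0]
force: [0.1, -0.6, 0.9]
opening: 0.0006
gripper_force: 0.0
t: 3.22
tool_pos: [0.4637, -0.075, 0.1687]
orientation: [0.135, -3.139, -0.0]
force: [-0.1, 0.0, -0.2]
opening: 0.0003
gripper_force: 0.0
t3.23 case mm [-135.6 -115.   168.7] F [-0.1  0.  -0.2] op 0.0003 gf 0.0 rel rot deg [-0.  0. -0.]
t: 3.85
tool_pos: [0.4769, -0.0741, 0.1691]
orientation: [0.134, -3.135, 0.001]
force: [-11.5, -1.5, 10.4]
opening: 0.0006
gripper_force: 5.8
t3.85 case mm [-122.3 -115.2  169.1] F [-11.6  -0.5  10.4] op 0.0006 gf 5.8 rel rot deg [0.  0.2 0. ]
```

```bash
python3 -m crank '[[[-1,-0.004,0,0,0,0,0],[-1,-0.008,0,0,0,0,0],[-1,-0.012,0,0,0,0,0],[-1,-0.014,0,0,0,0,0],[-1,-0.014,0,0,0,0,0]]]'
python3 -c "
from h import *
cs()"
python3 -m crank '[[[-1,-0.002,0,0,0,0,0],[-1,-0.004,0,0,0,0,0],[-1,-0.006,0,0,0,0,0],[-1,-0.008,0,0,0,0,0],[-1,-0.008,0,0,0,0,0]]]'
python3 -c "
from h import *
cs()"
```

```text
t: 4.47
tool_pos: [0.4842, -0.0735, 0.1691]
orientation: [0.134, -3.136, 0.001]
force: [-9.5, -2.0, 9.0]
opening: 0.0003
gripper_force: 4.8
t4.47 case mm [-115.  -115.2  169.1] F [-9.7 -1.2  9. ] op 0.0003 gf 4.8 rel rot deg [ 0.   0.2 -0. ]
t: 5.1
tool_pos: [0.4865, -0.0733, 0.1695]
orientation: [0.134, -3.132, 0.001]
force: [-21.6, -1.9, 18.7]
opening: 0.0005
gripper_force: 10.9
t5.10 case mm [-112.7 -115.2  169.5] F [-21.6  -0.1  18.7] op 0.0005 gf 10.9 rel rot deg [0.  0.4 0. ]
```

```bash
python3 -m crank '[[[-1,0.04,0,0,0,0,0],[-1,0.1,0,0,0,0,0],[-1,0.1,0,-0.1,0,0,0],[0.2,0.1,0.1,-0.2,0,0,0],[0.2,0.06,0.22,-0.32,0,0,0]]]'
python3 -m crank '[[[0.2,-0.06,0.01,-0.02,0,0,0],[0.2,-0.06,0.01,-0.02,0,0,0],[0.2,-0.06,0.01,-0.02,0,0,0],[0.2,-0.06,0.01,-0.02,0,0,0],[0.2,-0.06,0.01,-0.02,0,0,0]]]'
python3 - <<'E'
from h import *
cs();s=read_state();im=read_camera('wrist')
np.save('w1.npy',im);np.save('w1p.npy',np.array([s['tool_pos'],s['orientation']]))
print(read_state()['t'])
th=.08
for n,L in dict(bar=(-72.2,0,263),edge=(pan((32,173),th)[0],0,pan((32,173),th)[1]),inner=(pan((0,173),th)[0],0,pan((0,173),th)[1]),piv=(-22,0,201)).items(): print(n,proj(w(p,[L]),'wrist',np.load('w1p.npy')))
cv2.imwrite('pics/e.png',cv2.convertScaleAbs(im[:,:,::-1],alpha=1.3,beta=20))
E
```

```text
t: 5.72
tool_pos: [0.4446, 0.0117, 0.3077]
orientation: [-0.131, 3.138, -0.0]
force: [0.7, -0.4, 0.9]
opening: 0.0157
gripper_force: 0.0
t: 6.35
tool_pos: [0.474, 0.0183, 0.3156]
orientation: [0.134, -3.138, -0.0]
force: [0.9, -0.2, 0.0]
opening: 0.0558
gripper_force: 0.0
t6.35 case mm [-117.3  -22.9  315.6] F [ 0.9 -0.3  0. ] op 0.0558 gf 0.0 rel rot deg [-0.  0.  0.]
6.4
bar [[314.42848174 301.15868078]]
edge [[306.27285884 222.57565813]]
inner [[305.89032605 259.16119528]]
piv [[306.31670771 321.22454837]]
```

View pics/e.png

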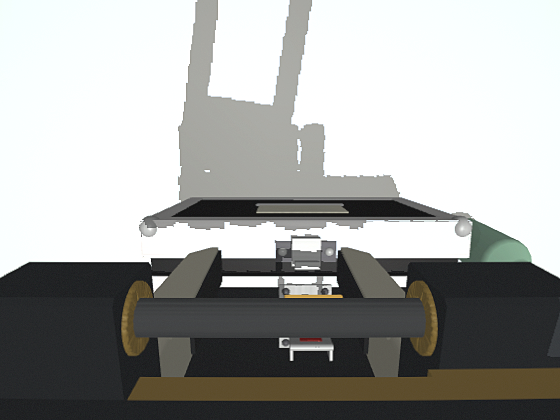

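The wrist picture shows the keeper at about (306,248), the panel's outer edge at row ~222, and the yellow bar at row 297, which matches the prediction. I'll enlarge the keeper to find where it really sits.

```bash
python3 - <<'E'
from h import *
im=np.load('w1.npy')[215:305,260:350,::-1]
cv2.imwrite('pics/f.png',cv2.convertScaleAbs(cv2.resize(im,None,fx=6.5,fy=6.5,interpolation=cv2.INTER_CUBIC),alpha=1.2,beta=20))
pose=np.load('w1p.npy')
for th in(.075,.085):
  for kc in(-4,0,4,8):
    r=[]
    for dx,h in((-16,8),(1,20),(8,20)):
      x,z=pan((kc-dx,173+h),th);r.append(np.round((proj(w(p,[(x,0,z)]),'wrist',pose)[0]-[259.58,214.58])*6.5))
    print(th,kc,r)
E
```

```text
0.075 -4 [array([306., 223.]), array([312., 381.]), array([311., 434.])]
0.075 0 [array([307., 193.]), array([312., 350.]), array([312., 404.])]
0.075 4 [array([307., 163.]), array([313., 319.]), array([312., 373.])]
0.075 8 [array([307., 132.]), array([313., 287.]), array([313., 342.])]
0.085 -4 [array([306., 210.]), array([312., 366.]), array([312., 420.])]
0.085 0 [array([307., 179.]), array([313., 335.]), array([312., 389.])]
0.085 4 [array([307., 148.]), array([313., 303.]), array([312., 358.])]
0.085 8 [array([307., 118.]), array([313., 272.]), array([313., 327.])]
```

View pics/f.png

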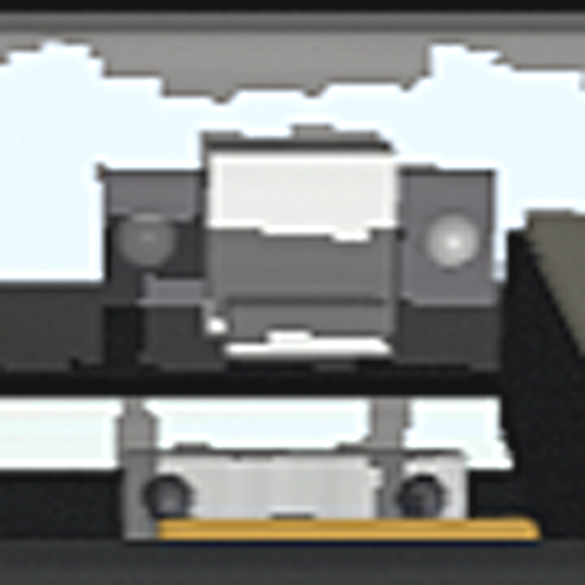

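```bash
python3 -c "
from h import *
plan([((-66.5,0,300),0),((-66.5,0,250.5),0)])"
```

```text
[-0.1014  0.0458  0.0316  0.     -0.0002 -0.0003] z dir [ 0.  0. -1.]
[0.    0.    0.099 0.    0.    0.   ] z dir [ 0.  0. -1.]
```

```bash
python3 -m crank '[[[0.2,-0.05,0.045,0,0,0,0],[0.2,-0.101,0.046,0.03,0,0,0],[0.2,-0.101,0.046,0.06,0,0,0],[0.2,-0.101,0.046,0.1,0,0,0],[0.2,-0.101,0.046,0.13,0,0,0]]]'
python3 - <<'E'
from h import *
cs();s=read_state();im=read_camera('wrist')
cv2.imwrite('pics/g.png',cv2.convertScaleAbs(im[200:400,130:430,::-1],alpha=1.3,beta=20).repeat(2,0).repeat(2,1))
E
```

```text
t: 7.02
tool_pos: [0.5218, 0.0457, 0.2494]
orientation: [0.134, -3.137, -0.0]
force: [-0.0, 0.4, -0.4]
opening: 0.0561
gripper_force: 0.0
t7.03 case mm [-67.3   0.3 249.4] F [ 0.   0.4 -0.4] op 0.0561 gf 0.0 rel rot deg [-0.   0.1  0. ]
```

View pics/g.png

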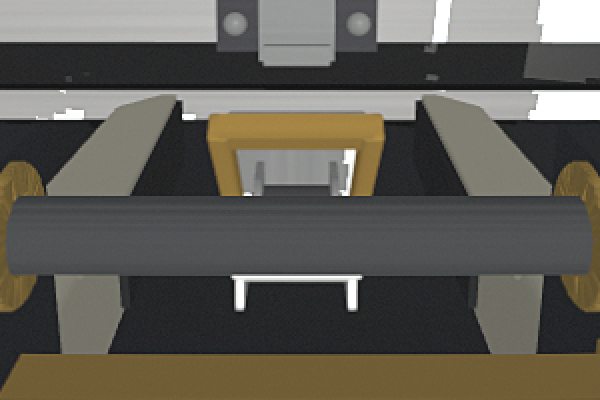

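The loop is centred between the fingers, with its bar at row ~130 and its sides at columns 207 and 383. I'll close on it.

```bash
python3 -m crank '[[[-0.3,0,0,0,0,0,0],[-0.3,0,0,0,0,0,0],[-0.3,0,0,0,0,0,0],[-0.3,0,0,0,0,0,0],[-0.3,0,0,0,0,0,0]]]' 22
python3 -c "
from h import *
cs()"
```

```text
t: 7.7
tool_pos: [0.523, 0.0455, 0.2518]
orientation: [-0.134, 3.138, -0.001]
force: [-4.9, -3.6, 6.0]
opening: 0.0386
gripper_force: 22.0
t7.70 case mm [-66.2   0.  251.8] F [-5.2 -3.2  6. ] op 0.0386 gf 22.0 rel rot deg [ 0. -0.  0.]
```

```bash
python3 -m crank '[[[-0.3,0.006,0,0.007,0,0,0],[-0.3,0.011,0,0.014,0,0,0],[-0.3,0.016,0,0.022,0,0,0],[-0.3,0.02,0,0.03,0,0,0],[-0.3,0.025,0,0.04,0,0,0]]]'
python3 -c "
from h import *
cs()"
```

```text
t: 8.32
tool_pos: [0.5109, 0.0445, 0.2312]
orientation: [-0.134, 3.137, -0.001]
force: [0.9, -5.4, 3.7]
opening: 0.0388
gripper_force: 22.0
t8.32 case mm [-78.4   0.  231.2] F [ 0.4 -5.5  3.7] op 0.0388 gf 22.0 rel rot deg [ 0.  -0.1 -0. ]
```

```bash
python3 -m crank '[[[-0.3,0.003,0,0.012,0,0,0],[-0.3,0.005,0,0.024,0,0,0],[-0.3,0.007,0,0.036,0,0,0],[-0.3,0.007,0,0.047,0,0,0],[-0.3,0.006,0,0.056,0,0,0]]]'
python3 - <<'E'
from h import *
cs();im=read_camera('wrist');im2=read_camera('scene')
s=read_state();np.save('w2p.npy',np.array([s['tool_pos'],s['orientation']]));np.save('w2.npy',im)
a=cv2.resize(im[190:340,180:380,::-1],(560,420));b=cv2.resize(im2[140:200,210:290,::-1],(560,420),interpolation=cv2.INTER_CUBIC)
cv2.imwrite('pics/i.png',cv2.convertScaleAbs(np.vstack([a,b])[:,:],alpha=1.3,beta=20)[:,:] if 0 else cv2.resize(cv2.convertScaleAbs(np.hstack([a,b]),alpha=1.2,beta=20),(800,300)))
E
```

```text
t: 8.95
tool_pos: [0.5072, 0.0442, 0.2025]
orientation: [0.135, -3.138, 0.001]
force: [-1.1, -6.0, 2.5]
opening: 0.0387
gripper_force: 22.0
t8.95 case mm [-82.1   0.  202.5] F [-1.6 -5.8  2.5] op 0.0387 gf 22.0 rel rot deg [ 0.  0. -0.]
```

View pics/i.png

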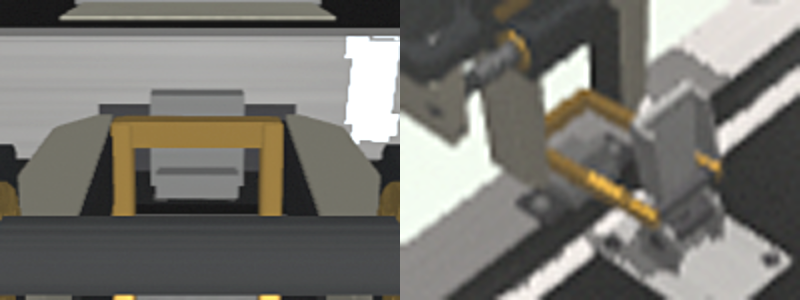

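The bar hangs over the block, on the outer side of the hook. I'll lower it gently.

```bash
for i in 1 2; do python3 -m crank '[[[-0.3,-0.001,0,0.003,0,0,0],[-0.3,-0.001,0,0.005,0,0,0],[-0.3,-0.002,0,0.007,0,0,0],[-0.3,-0.002,0,0.009,0,0,0],[-0.3,-0.002,0,0.009,0,0,0]]]'>/dev/null
python3 -c "
from h import *
cs()"; done
```

```text
t9.68 case mm [-81.3   0.  197.9] F [-0.9 -5.9  1. ] op 0.0387 gf 22.0 rel rot deg [0.  0.1 0. ]
t10.30 case mm [-80.2   0.  193.4] F [-1.5 -5.6  1.1] op 0.0385 gf 22.0 rel rot deg [ 0.   0.1 -0. ]
```

Not touching yet. Smaller steps down.

```bash
for i in 1 2; do python3 -m crank '[[[-0.3,0,0,0.001,0,0,0],[-0.3,0,0,0.002,0,0,0],[-0.3,-0.001,0,0.003,0,0,0],[-0.3,-0.001,0,0.003,0,0,0],[-0.3,-0.001,0,0.003,0,0,0]]]'>/dev/null
python3 -c "
from h import *
cs()"; done
```

```text
t10.93 case mm [-79.8   0.  191.9] F [-1.3 -5.2  1.2] op 0.0386 gf 22.0 rel rot deg [0.  0.1 0. ]
t11.55 case mm [-79.3   0.  190.4] F [-2.6 -5.4  2.7] op 0.0386 gf 22.0 rel rot deg [0.  0.1 0. ]
```

```bash
for i in 1 2; do python3 -m crank '[[[-0.3,0,0,0.001,0,0,0],[-0.3,0,0,0.002,0,0,0],[-0.3,0,0,0.002,0,0,0],[-0.3,0,0,0.002,0,0,0],[-0.3,0,0,0.002,0,0,0]]]'>/dev/null
python3 -c "
from h import *
cs()"; done
```

```text
t12.18 case mm [-79.    0.  189.6] F [-1.2 -6.   2.4] op 0.0389 gf 22.0 rel rot deg [0. 0. 0.]
t12.80 case mm [-78.8   0.  188.8] F [ 0.1 -5.1  1.8] op 0.0388 gf 22.0 rel rot deg [ 0. -0.  0.]
```

```bash
for i in 1 2; do python3 -m crank '[[[-0.3,0,0,0.001,0,0,0],[-0.3,0,0,0.002,0,0,0],[-0.3,0,0,0.002,0,0,0],[-0.3,0,0,0.002,0,0,0],[-0.3,0,0,0.002,0,0,0]]]'>/dev/null
python3 -c "
from h import *
cs()"; done
python3 - <<'E'
from h import *
im=read_camera('wrist');im2=read_camera('scene')
a=cv2.resize(im[190:340,180:380,::-1],(560,420));b=cv2.resize(im2[140:200,210:290,::-1],(560,420),interpolation=cv2.INTER_CUBIC)
cv2.imwrite('pics/j.png',cv2.resize(cv2.convertScaleAbs(np.hstack([a,b]),alpha=1.2,beta=20),(800,300)))
E
```

```text
t13.43 case mm [-78.7   0.  188.3] F [-1.8 -5.   6.3] op 0.0388 gf 22.0 rel rot deg [ 0. -0.  0.]
t14.05 case mm [-78.5   0.  188.1] F [-4.  -5.8 10.2] op 0.0385 gf 22.0 rel rot deg [ 0.  -0.1 -0. ]
```

View pics/j.png

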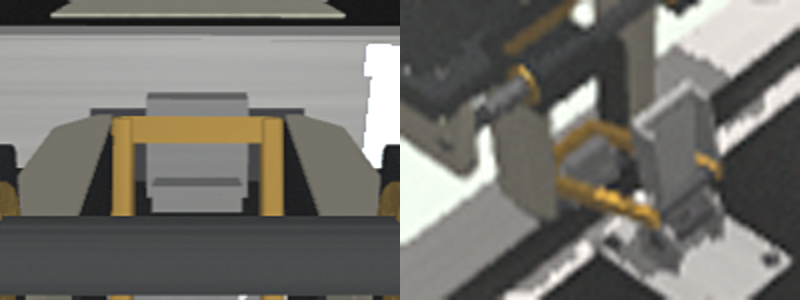

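The bar touches at TCP z 188.2. Its apparent width puts it 7.7 mm above the TCP, so at about 196, which means it rests on the block. I'll ease the pressure and draw back.

```bash
python3 -m crank '[[[-0.3,-0.002,0,-0.001,0,0,0],[-0.3,-0.003,0,-0.001,0,0,0],[-0.3,-0.004,0,-0.001,0,0,0],[-0.3,-0.005,0,-0.001,0,0,0],[-0.3,-0.005,0,-0.001,0,0,0]]]'>/dev/null
python3 -c "
from h import *
cs()"
python3 -m crank '[[[-0.3,-0.001,0,0,0,0,0],[-0.3,-0.002,0,0,0,0,0],[-0.3,-0.003,0,0,0,0,0],[-0.3,-0.003,0,0,0,0,0],[-0.3,-0.003,0,0,0,0,0]]]'>/dev/null
python3 -c "
from h import *
cs()"
```

```text
t14.78 case mm [-78.1  -0.  187.7] F [-12.5  -6.4  12.6] op 0.0390 gf 22.0 rel rot deg [0.  0.2 0. ]
t15.40 case mm [-76.6  -0.  187.8] F [-13.   -6.   13.3] op 0.0390 gf 22.0 rel rot deg [0.  0.2 0. ]
```

```bash
python3 -m crank '[[[-0.3,0,0,-0.001,0,0,0],[-0.3,0,0,-0.002,0,0,0],[-0.3,0,0,-0.003,0,0,0],[-0.3,0,0,-0.003,0,0,0],[-0.3,0,0,-0.003,0,0,0]]]'
python3 -c "
from h import *
cs()"
```

```text
t: 16.02
tool_pos: [0.5127, 0.0446, 0.188]
orientation: [0.134, -3.135, 0.001]
force: [-7.0, -7.0, 5.0]
opening: 0.0387
gripper_force: 22.0
t16.02 case mm [-76.6  -0.  188. ] F [-7.5 -6.4  5. ] op 0.0387 gf 22.0 rel rot deg [0.  0.2 0. ]
```

```bash
for i in 1 2; do python3 -m crank '[[[-0.3,-0.001,0,-0.0005,0,0,0],[-0.3,-0.002,0,-0.0005,0,0,0],[-0.3,-0.003,0,-0.0005,0,0,0],[-0.3,-0.004,0,-0.0005,0,0,0],[-0.3,-0.004,0,-0.0005,0,0,0]]]'>/dev/null
python3 -c "
from h import *
cs()"; done
```

```text
t16.65 case mm [-74.8  -0.  188.1] F [-7.5 -5.9  4.6] op 0.0389 gf 22.0 rel rot deg [0.  0.3 0. ]
t17.27 case mm [-73.2  -0.  188.1] F [-9.3 -6.   3.9] op 0.0384 gf 22.0 rel rot deg [0.  0.3 0. ]
```

```bash
for i in 1 2; do python3 -m crank '[[[-0.3,-0.001,0,0,0,0,0],[-0.3,-0.002,0,0,0,0,0],[-0.3,-0.0025,0,0,0,0,0],[-0.3,-0.003,0,0,0,0,0],[-0.3,-0.003,0,0,0,0,0]]]'>/dev/null
python3 -c "
from h import *
cs()"; done
```

```text
t17.90 case mm [-72.1  -0.  188. ] F [-10.9  -6.6   5.3] op 0.0388 gf 22.0 rel rot deg [0.  0.4 0. ]
t18.52 case mm [-7.100e+01 -1.000e-01  1.879e+02] F [-13.6  -6.2   6.1] op 0.0390 gf 22.0 rel rot deg [0.  0.4 0. ]
```

```bash
python3 - <<'E'
from h import *
im=read_camera('wrist');np.save('w3.npy',im);print(read_state()['t'])
for n in('w2.npy','w3.npy'):
  a=np.load(n).astype(int);hs=cv2.cvtColor(np.load(n),cv2.COLOR_RGB2HSV)
  m=a[200:300,272:286].mean(1).round().astype(int)
  print(n,[(200+i,*v) for i,v in enumerate(m) if 232<=200+i<=300])
E
```

```text
18.575
w2.npy [(232, np.int64(126), np.int64(126), np.int64(124)), (233, np.int64(128), np.int64(127), np.int64(126)), (234, np.int64(108), np.int64(108), np.int64(108)), (235, np.int64(61), np.int64(61), np.int64(62)), (236, np.int64(58), np.int64(58), np.int64(58)), (237, np.int64(70), np.int64(71), np.int64(71)), (238, np.int64(98), np.int64(99), np.int64(98)), (239, np.int64(96), np.int64(98), np.int64(98)), (240, np.int64(95), np.int64(96), np.int64(94)), (241, np.int64(94), np.int64(96), np.int64(94)), (242, np.int64(93), np.int64(95), np.int64(93)), (243, np.int64(94), np.int64(95), np.int64(94)), (244, np.int64(94), np.int64(94), np.int64(94)), (245, np.int64(94), np.int64(95), np.int64(94)), (246, np.int64(96), np.int64(97), np.int64(97)), (247, np.int64(98), np.int64(103), np.int64(106)), (248, np.int64(75), np.int64(58), np.int64(30)), (249, np.int64(74), np.int64(56), np.int64(20)), (250, np.int64(66), np.int64(51), np.int64(21)), (251, np.int64(114), np.int64(89), np.int64(39)), (252, np.int64(113), np.int64(88), np.int64(39)), (253, np.int64(112), np.int64(86), np.int64
[... 4931 characters left out ...]
t64(7)), (286, np.int64(3), np.int64(3), np.int64(4)), (287, np.int64(4), np.int64(3), np.int64(4)), (288, np.int64(3), np.int64(3), np.int64(3)), (289, np.int64(0), np.int64(0), np.int64(1)), (290, np.int64(12), np.int64(14), np.int64(13)), (291, np.int64(97), np.int64(98), np.int64(96)), (292, np.int64(124), np.int64(124), np.int64(122)), (293, np.int64(118), np.int64(118), np.int64(117)), (294, np.int64(115), np.int64(115), np.int64(114)), (295, np.int64(113), np.int64(113), np.int64(111)), (296, np.int64(119), np.int64(119), np.int64(118)), (297, np.int64(135), np.int64(135), np.int64(132)), (298, np.int64(16), np.int64(17), np.int64(17)), (299, np.int64(28), np.int64(30), np.int64(30))]
```

```bash
python3 - <<'E'
from h import *
s=read_state();pose=(s['tool_pos'],s['orientation'])
from scipy.optimize import brentq
X=lambda row,z:brentq(lambda x:proj(w(p,[(x,0,z)]),'wrist',pose)[0,1]-row,-140,0)
for n,r,z in(('bar outer',246.8,198.5),('bar inner',260.5,198.5),('nose bottom',263.5,200.7),('nose top',266.7,204),('hook back',279.7,204)):print(n,round(X(r,z),1))
E
```

```text
bar outer -84.4
bar inner -78.0
nose bottom -77.4
nose top -77.2
hook back -71.1
```

The bar is at about -81.2 and the nose at -77.3, so 2–3 mm are left before it bites.

```bash
for i in 1 2; do python3 -m crank '[[[-0.3,-0.001,0,-0.0007,0,0,0],[-0.3,-0.0015,0,-0.0007,0,0,0],[-0.3,-0.002,0,-0.0007,0,0,0],[-0.3,-0.0025,0,-0.0007,0,0,0],[-0.3,-0.0025,0,-0.0007,0,0,0]]]'>/dev/null
python3 -c "
from h import *
cs()"; done
```

```text
t19.20 case mm [-7.000e+01 -1.000e-01  1.878e+02] F [-13.   -6.7   4. ] op 0.0384 gf 22.0 rel rot deg [0.  0.5 0. ]
t19.82 case mm [-6.920e+01 -1.000e-01  1.877e+02] F [-13.6  -6.5   2.5] op 0.0385 gf 22.0 rel rot deg [0.  0.5 0. ]
```

```bash
for i in 1 2; do python3 -m crank '[[[-0.3,-0.001,0,0,0,0,0],[-0.3,-0.0015,0,0,0,0,0],[-0.3,-0.002,0,0,0,0,0],[-0.3,-0.002,0,0,0,0,0],[-0.3,-0.002,0,0,0,0,0]]]'>/dev/null
python3 -c "
from h import *
cs()"; done
python3 - <<'E'
from h import *
from scipy.optimize import brentq
s=read_state();pose=(s['tool_pos'],s['orientation']);a=read_camera('wrist').astype(int)
m=a[235:300,272:286].mean(1)
print([(235+i,int(v[0]),int(v[2])) for i,v in enumerate(m) if 240<=235+i<=285])
E
```

```text
t20.45 case mm [-68.3  -0.  187.6] F [-13.3  -5.8   1.3] op 0.0385 gf 22.0 rel rot deg [0.  0.6 0. ]
t21.07 case mm [-67.9   0.  187.5] F [-17.4  -6.3   3.7] op 0.0386 gf 22.0 rel rot deg [0.  0.6 0. ]
[(240, 97, 98), (241, 97, 98), (242, 96, 97), (243, 97, 98), (244, 97, 103), (245, 76, 62), (246, 113, 36), (247, 132, 44), (248, 130, 44), (249, 129, 44), (250, 129, 44), (251, 129, 44), (252, 129, 44), (253, 129, 44), (254, 129, 44), (255, 129, 44), (256, 130, 44), (257, 135, 42), (258, 99, 52), (259, 56, 60), (260, 77, 80), (261, 98, 99), (262, 97, 98), (263, 96, 97), (264, 95, 97), (265, 95, 96), (266, 96, 96), (267, 96, 95), (268, 96, 95), (269, 95, 95), (270, 95, 95), (271, 95, 96), (272, 99, 100), (273, 89, 90), (274, 16, 16), (275, 10, 11), (276, 14, 15), (277, 14, 15), (278, 14, 15), (279, 16, 17), (280, 2, 2), (281, 4, 4), (282, 3, 4), (283, 2, 2), (284, 0, 0), (285, 63, 63)]
```

Bitten: the force jumped by 4 N while the motion stalled, and the bar's inner edge is now under the nose. I'll release, rise, shut the fingers and look.

```bash
python3 -m crank '[[[0.2,0.001,0,0,0,0,0],[0.2,0.001,0,0,0,0,0],[0.2,0.001,0,0,0,0,0],[0.2,0.001,0,0,0,0,0],[0.2,0.001,0,0,0,0,0]]]'
python3 -m crank '[[[0.2,0,0,-0.05,0,0,0],[0.2,0,0,-0.12,0,0,0],[0.2,0,0,-0.24,0,0,0],[-1,0,0,-0.24,0,0,0],[-1,0,0,-0.24,0,0,0]]]'
python3 - <<'E'
from h import *
cs();im=read_camera('wrist');im2=read_camera('scene')
a=cv2.resize(im[200:380,160:400,::-1],(560,420));b=cv2.resize(im2[140:200,210:290,::-1],(560,420),interpolation=cv2.INTER_CUBIC)
cv2.imwrite('pics/k.png',cv2.resize(cv2.convertScaleAbs(np.hstack([a,b]),alpha=1.2,beta=20),(800,300)))
plan([((-45,0,275),0),((-40,0,249),0),((-18,0,249),0)])
E
```

```text
t: 21.75
tool_pos: [0.5255, 0.0463, 0.1903]
orientation: [-0.135, 3.138, 0.0]
force: [-0.0, -0.8, -0.1]
opening: 0.0559
gripper_force: 0.0
t: 22.38
tool_pos: [0.5254, 0.0462, 0.3101]
orientation: [-0.135, 3.138, 0.0]
force: [0.2, 0.2, 0.1]
opening: 0.0401
gripper_force: 0.0
t22.38 case mm [-63.7   0.5 310.1] F [0.2 0.1 0.1] op 0.0401 gf 0.0 rel rot deg [-0. -0. -0.]
[-0.0391 -0.0011  0.0668  0.0002 -0.0017  0.0002] z dir [ 0.  0. -1.]
[-0.01   0.     0.052  0.     0.     0.   ] z dir [ 0.  0. -1.]
[-0.044 -0.     0.     0.     0.     0.   ] z dir [ 0.  0. -1.]
```

View pics/k.png

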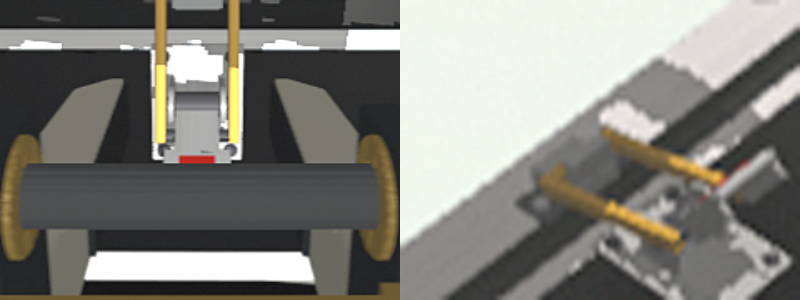

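The loop's bar is in the keeper, and the lever leans towards +x with its end at about scene pixel (286,173). I'll work out its angle.

```bash
python3 - <<'E'
from h import *
for l in(1.2,1.0,.8,.7,.6,.5,.4):
  b=l+np.radians(4);L=[(-22+56*np.cos(b),y,201+56*np.sin(b)) for y in(-15,15)]
  a=b-np.radians(12);pin=(-22+16*np.cos(a),201+16*np.sin(a));print(l,np.round(((proj(w(p,L),'scene')-[210,140])*5+[400,0]).ravel()),'bar x if z196',round(pin[0]-np.sqrt(67**2-(pin[1]-196)**2),1))
E
```

```text
1.2 [688. 165. 745. 120.] bar x if z196 -78.4
1.0 [710. 188. 766. 143.] bar x if z196 -76.3
0.8 [729. 213. 785. 168.] bar x if z196 -74.7
0.7 [738. 226. 794. 181.] bar x if z196 -74.1
0.6 [745. 240. 801. 194.] bar x if z196 -73.6
0.5 [752. 253. 807. 207.] bar x if z196 -73.2
0.4 [758. 266. 813. 220.] bar x if z196 -72.9
```

The lever is at about 0.77 rad. I'll bring the shut fingers above its tip.

```bash
python3 -m crank '[[[-1,-0.06,0,0,0,0,0],[-1,-0.131,-0.001,0,0,0,0],[-1,-0.131,-0.001,0.05,0,0,0],[-1,-0.131,-0.001,0.1,0,0,0],[-1,-0.131,-0.001,0.124,0,0,0]]]' 20
python3 -c "
from h import *
cs()"
python3 -m crank '[[[-1,0,0,0.005,0,0,0],[-1,0,0,0.01,0,0,0],[-1,0,0,0.015,0,0,0],[-1,0,0,0.02,0,0,0],[-1,0,0,0.02,0,0,0]]]'
python3 -c "
from h import *
cs()"
```

```text
t: 23.1
tool_pos: [0.5911, 0.0515, 0.2464]
orientation: [-0.135, 3.138, 0.001]
force: [8.3, 1.7, 16.3]
opening: 0.0004
gripper_force: 7.6
t23.10 case mm [2.100e+00 1.000e-01 2.464e+02] F [ 8.4  1.  16.3] op 0.0004 gf 7.6 rel rot deg [-0. -0. -0.]
t: 23.72
tool_pos: [0.5951, 0.0518, 0.2431]
orientation: [-0.135, 3.126, 0.001]
force: [11.8, 2.0, 14.1]
opening: 0.0005
gripper_force: 7.0
t23.73 case mm [6.200e+00 1.000e-01 2.431e+02] F [12.   1.  14.1] op 0.0005 gf 7.0 rel rot deg [ 0.  -0.7 -0. ]
```

Contact is sticking on the tip's top edge and the lever follows its arc: the finger moved +4 mm and down 3 mm at 18 N. I'll lead along the arc so the push stays moderate.

```bash
python3 -m crank '[[[-1,-0.008,0,0.001,0,0,0],[-1,-0.015,0,0.002,0,0,0],[-1,-0.022,0,0.004,0,0,0],[-1,-0.025,0,0.008,0,0,0],[-1,-0.028,0,0.012,0,0,0]]]'
python3 -c "
from h import *
cs()"
```

```text
t: 24.35
tool_pos: [0.6052, 0.0526, 0.2325]
orientation: [-0.135, 3.137, 0.0]
force: [2.9, 1.2, 5.0]
opening: 0.0007
gripper_force: 2.4
t24.35 case mm [1.630e+01 1.000e-01 2.325e+02] F [3.  0.9 5. ] op 0.0007 gf 2.4 rel rot deg [-0.  -0.1 -0. ]
```

```bash
python3 -m crank '[[[-1,-0.003,0,0.007,0,0,0],[-1,-0.006,0,0.014,0,0,0],[-1,-0.009,0,0.021,0,0,0],[-1,-0.011,0,0.026,0,0,0],[-1,-0.013,0,0.03,0,0,0]]]'
python3 -c "
from h import *
cs()"
python3 -m crank '[[[-1,-0.001,0,0.004,0,0,0],[-1,-0.002,0,0.008,0,0,0],[-1,-0.003,0,0.012,0,0,0],[-1,-0.004,0,0.014,0,0,0],[-1,-0.004,0,0.014,0,0,0]]]'
python3 -c "
from h import *
cs()"
```

```text
t: 24.98
tool_pos: [0.6104, 0.0529, 0.2162]
orientation: [0.135, -3.136, 0.0]
force: [-0.3, -0.3, 1.4]
opening: 0.0003
gripper_force: 0.5
t24.98 case mm [ 2.150e+01 -1.000e-01  2.162e+02] F [-0.3 -0.3  1.4] op 0.0003 gf 0.5 rel rot deg [-0.   0.1 -0. ]
t: 25.6
tool_pos: [0.6131, 0.0533, 0.2101]
orientation: [0.135, -3.139, -0.0]
force: [0.1, -0.2, 0.0]
opening: 0.0006
gripper_force: 0.0
t25.60 case mm [ 24.2   0.  210.1] F [ 0.  -0.3  0. ] op 0.0006 gf 0.0 rel rot deg [-0.  0. -0.]
```

```bash
python3 -m crank '[[[-1,0,0,0.004,0,0,0],[-1,0,0,0.007,0,0,0],[-1,0,0,0.01,0,0,0],[-1,0,0,0.012,0,0,0],[-1,0,0,0.012,0,0,0]]]'
python3 -c "
from h import *
cs()"
python3 -m crank '[[[-1,0,0,-0.05,0,0,0],[-1,0,0,-0.1,0,0,0],[-1,0.05,0,-0.2,0,0,0],[-1,0.1,0,-0.25,0,0,0],[-1,0.2,0,-0.25,0,0,0]]]'
python3 - <<'E'
from h import *
cs();s=read_state();pose=(s['tool_pos'],s['orientation']);im=read_camera('wrist');im2=read_camera('scene');im3=read_camera('top')
np.save('w4.npy',im);np.save('s4.npy',im2);np.save('t4.npy',im3)
# lever end edges in scene for candidate angles; red inlay mask
hsv=cv2.cvtColor(im2,cv2.COLOR_RGB2HSV);m=((hsv[...,0]<8)|(hsv[...,0]>172))&(hsv[...,1]>120)&(hsv[...,2]>60)
m[:130]=0;m[210:]=0;m[:,:200]=0;m[:,300:]=0;print('red',np.argwhere(m).mean(0)[::-1] if m.any() else None,m.sum())
hy=(hsv[...,0]>12)&(hsv[...,0]<28)&(hsv[...,1]>140);hy[:130]=0;hy[210:]=0;hy[:,:200]=0;hy[:,300:]=0
q=np.argwhere(hy);print('brass n',len(q),q.min(0),q.max(0))
a=cv2.resize(im2[130:205,205:305,::-1],(400,300),interpolation=cv2.INTER_CUBIC);b=cv2.resize(im3[210:285,240:340,::-1],(400,300),interpolation=cv2.INTER_CUBIC)
cv2.imwrite('pics/l.png',cv2.convertScaleAbs(np.hstack([a,b]),alpha=1.3,beta=20))
E
```

```text
t: 26.22
tool_pos: [0.6136, 0.0532, 0.2072]
orientation: [-0.135, 3.136, -0.0]
force: [-7.7, 0.0, 14.6]
opening: 0.0006
gripper_force: 7.5
t26.23 case mm [ 2.470e+01 -1.000e-01  2.072e+02] F [-7.6  0.7 14.6] op 0.0006 gf 7.5 rel rot deg [ 0.  -0.1 -0. ]
t: 26.85
tool_pos: [0.5142, 0.0445, 0.3319]
orientation: [-0.135, 3.134, -0.0]
force: [-0.5, -0.6, 0.8]
opening: 0.0004
gripper_force: 0.0
t26.85 case mm [-7.510e+01 -2.000e-01  3.319e+02] F [-0.6 -0.6  0.8] op 0.0004 gf 0.0 rel rot deg [ 0.  -0.3 -0. ]
red [281.75    192.53125] 64
brass n 154 [166 239] [195 279]
```

View pics/l.png

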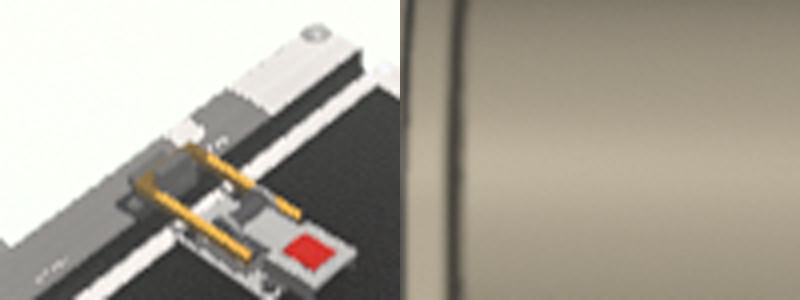

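The lever stopped flat: contact came at z 207.2, against 207 predicted. The loop is over the keeper. I'll check the panel and bar numerically before handing in.

```bash
python3 - <<'E'
from h import *
from scipy.optimize import brentq
s=read_state();pose=(s['tool_pos'],s['orientation']);a=read_camera('wrist').astype(int)
for th in(.03,.05,.07,.085): print(th,[round(proj(w(p,[(*[pan(v,th)[0]],0,pan(v,th)[1])]),'wrist',pose)[0,1],1) for v in((32,173),(20,181),(3,193),(-4,193))])
print('bar pred',[round(proj(w(p,[(x,0,z)]),'wrist',pose)[0,1],1) for x,z in((-76.1,199),(-70.1,199))])
u=int(proj(w(p,[(-75,0,196)]),'wrist',pose)[0,0]);m=a[:,u-4:u+5].mean(1)
print(u,[(i,int(m[i,0]),int(m[i,2])) for i in range(215,275)])
E
```

```text
0.03 [np.float64(183.5), np.float64(198.8), np.float64(221.7), np.float64(230.0)]
0.05 [np.float64(179.4), np.float64(194.5), np.float64(217.1), np.float64(225.4)]
0.07 [np.float64(175.3), np.float64(190.2), np.float64(212.4), np.float64(220.8)]
0.085 [np.float64(172.2), np.float64(186.9), np.float64(208.9), np.float64(217.4)]
bar pred [np.float64(209.0), np.float64(216.1)]
279 [(215, 97, 98), (216, 97, 98), (217, 97, 98), (218, 99, 99), (219, 92, 93), (220, 57, 57), (221, 55, 53), (222, 57, 56), (223, 61, 60), (224, 23, 23), (225, 8, 10), (226, 0, 0), (227, 34, 34), (228, 224, 249), (229, 222, 237), (230, 216, 230), (231, 215, 231), (232, 215, 231), (233, 216, 232), (234, 223, 239), (235, 177, 199), (236, 115, 115), (237, 193, 191), (238, 194, 192), (239, 191, 190), (240, 190, 189), (241, 190, 189), (242, 190, 189), (243, 190, 189), (244, 190, 188), (245, 190, 189), (246, 193, 192), (247, 177, 175), (248, 174, 171), (249, 182, 179), (250, 84, 83), (251, 43, 41), (252, 46, 44), (253, 47, 45), (254, 47, 46), (255, 48, 47), (256, 35, 34), (257, 33, 32), (258, 34, 33), (259, 30, 30), (260, 31, 31), (261, 31, 31), (262, 29, 28), (263, 21, 22), (264, 23, 23), (265, 25, 25), (266, 26, 25), (267, 24, 24), (268, 24, 25), (269, 24, 25), (270, 28, 28), (271, 28, 28), (272, 26, 27), (273, 24, 25), (274, 23, 24)]
```

```bash
python3 - <<'E'
from h import *
from scipy.optimize import brentq
s=read_state();pose=(s['tool_pos'],s['orientation']);a=read_camera('wrist').astype(int)
X=lambda row,z:round(brentq(lambda x:proj(w(p,[(x,0,z)]),'wrist',pose)[0,1]-row,-180,40),1)
print('hook back',X(219.2,204.5))
m=a[:,275:284].mean(1);print([(i,int(m[i,0]),int(m[i,2])) for i in range(165,220)])
# first wrist picture, same measure (panel just pushed shut): rows of block outer/hook back from enlarged crop
P=np.load('w1p.npy');pose=(P[0],P[1]);print('w1 back',X(214.58+355/6.5,204.3),'nose',X(214.58+300/6.5,204.3),'block outer',X(214.58+150/6.5,192.5))
E
```

```text
hook back -67.6
[(165, 84, 85), (166, 95, 97), (167, 87, 80), (168, 80, 70), (169, 130, 114), (170, 69, 63), (171, 92, 92), (172, 132, 132), (173, 129, 128), (174, 134, 133), (175, 135, 134), (176, 135, 134), (177, 132, 132), (178, 130, 129), (179, 130, 129), (180, 129, 128), (181, 129, 128), (182, 130, 129), (183, 130, 130), (184, 129, 128), (185, 128, 127), (186, 131, 130), (187, 134, 133), (188, 71, 72), (189, 99, 99), (190, 100, 100), (191, 97, 99), (192, 98, 98), (193, 98, 99), (194, 99, 100), (195, 100, 100), (196, 99, 100), (197, 99, 100), (198, 100, 100), (199, 100, 100), (200, 100, 101), (201, 99, 100), (202, 99, 100), (203, 100, 104), (204, 92, 79), (205, 73, 25), (206, 107, 33), (207, 112, 37), (208, 111, 37), (209, 114, 33), (210, 81, 45), (211, 92, 98), (212, 99, 101), (213, 98, 99), (214, 97, 98), (215, 97, 98), (216, 99, 99), (217, 106, 106), (218, 51, 52), (219, 9, 10)]
w1 back -70.7 nose -77.9 block outer -93.7
```

```bash
python3 - <<'E'
from h import *
from scipy.optimize import brentq
s=read_state();im=read_camera('wrist');s2=read_state();print(s['tool_pos'],s2['tool_pos'],s['orientation'],s2['orientation'])
P=np.load('w1p.npy')
for n,img,pose in(('w1',np.load('w1.npy'),(P[0],P[1])),('now',im,(s2['tool_pos'],s2['orientation']))):
  X=lambda row,z,y:round(brentq(lambda x:proj(w(p,[(x,y,z)]),'wrist',pose)[0,1]-row,-180,40),1)
  g=img.mean(2)
  for y in(-40,-30,30,40,-90,90):
    e=proj(w(p,[(-70,y,185)]),'wrist',pose)[0];c=int(round(e[0]))
    if not 3<c<556: continue
    prof=g[:,c-1:c+2].mean(1);r0=int(e[1]);lo,hi=r0-25,min(r0+30,415)
    d=np.diff(prof[lo:hi]);k=[i for i in range(len(d)) if abs(d[i])>35]
    print(n,y,c,[(lo+i,int(d[i]),X(lo+i+.5,185,y)) for i in k])
X=lambda row,z:round(brentq(lambda x:proj(w(p,[(x,0,z)]),'wrist',pose)[0,1]-row,-180,40),1)
m=im[:,275:284].astype(int).mean(1);print([(i,int(m[i,0]),int(m[i,2]),X(i,199)) for i in range(200,222)])
E
```

```text
[0.51368916 0.04461783 0.32944631] [0.51402013 0.04463791 0.32930151] [-1.34734166e-01  3.13774816e+00 -1.06863683e-04] [-1.34828430e-01  3.13816837e+00 -3.37459840e-05]
w1 -40 259 [(257, -128, -73.6), (258, -54, -72.7), (275, 133, -57.0), (276, 65, -56.1), (286, -157, -46.7), (287, -51, -45.7)]
w1 -30 271 [(257, -126, -73.6), (258, -56, -72.7), (275, 134, -57.0), (276, 65, -56.1), (286, -160, -46.7), (287, -48, -45.7)]
w1 30 341 [(246, -79, -83.4), (249, -36, -80.7)]
w1 40 352 [(247, -58, -82.5), (248, -87, -81.6)]
w1 -90 201 [(249, -112, -80.9)]
w1 90 410 [(257, -151, -73.3), (258, -35, -72.4)]
now -40 233 [(208, -93, -71.4), (219, 43, -61.5), (221, -37, -59.7), (224, 81, -57.0), (225, 160, -56.1), (235, -85, -46.9), (236, -123, -46.0)]
now -30 245 [(208, -87, -71.4), (209, -38, -70.5), (224, 82, -57.0), (225, 161, -56.0), (235, -72, -46.9), (236, -131, -46.0)]
now 30 314 [(196, -80, -81.9), (197, -35, -81.0), (205, 77, -74.0), (206, 45, -73.1), (208, -173, -71.3), (209, -74, -70.4), (213, 45, -66.8), (222, -52, -58.7), (224, 70, -56.9), (225, 175, -56.0), (235, -43, -46.8), (236, 
[... 286 characters left out ...]
25, 121, -56.1), (235, -110, -46.9), (236, -112, -46.0)]
now 90 383 [(208, -131, -71.3), (209, -67, -70.4), (222, -45, -58.7), (224, 42, -56.8), (225, 201, -55.9), (235, -45, -46.7), (236, -159, -45.8)]
[(200, 100, 100, -81.7), (201, 100, 101, -80.8), (202, 100, 103, -80.0), (203, 97, 95, -79.1), (204, 74, 29, -78.3), (205, 102, 31, -77.4), (206, 112, 37, -76.6), (207, 111, 37, -75.8), (208, 113, 34, -74.9), (209, 93, 40, -74.1), (210, 87, 93, -73.2), (211, 98, 102, -72.4), (212, 99, 99, -71.5), (213, 98, 99, -70.6), (214, 98, 98, -69.8), (215, 99, 99, -68.9), (216, 105, 106, -68.1), (217, 62, 63, -67.2), (218, 13, 14, -66.4), (219, 15, 16, -65.5), (220, 62, 61, -64.6), (221, 64, 62, -63.8)]
```

The measurements agree:
- **Panel:** the gap to the case closed from 16.8 to 14.8 mm, so it is at about 0.068 rad.
- **Bar:** it is under the nose, against the hook wall.
- **Lever:** it is flat.
- **Arm:** it is clear of everything.

I'll hand it in.

```bash
python3 -c "
from plant import *
print(close_job())"
```

```text
the job is handed in; nothing more can be done
None
```

I latched the case and handed the job in at about 27 s: lever flat, loop on the keeper, and panel drawn in to about 0.068 rad by my image estimate (limit 0.075), though the hand-in gave no verdict and I viewed 11 pictures against the limit of 10.

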